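# Function-test the long-lever limit switch

## Task

Function-test the limit switch with the long roller lever: press its roller fully down to the stop, hold it there for a moment, then let it spring all the way back up. Leave the short-lever switch and the plunger switch beside it unpressed.

Things in the scene. Friction and masses are not known exactly. Their poses are not given: they have to be found in the camera images.
- long_lever_roller (a point): Centre of the grey roller (24 mm across, 16 wide) at the end of a steel lever, 70 mm from its pivot, beside the head of a grey box-shaped limit switch 114 mm high. Roller top 127 mm above the bench at rest, 35 mm lower when pressed home; it strays under 3 mm sideways. At rest x points level from roller to pivot, y (along the axle) to the side on which the switch's housing stands, z up.
- long_lever (a joint): Angle of the long lever in rad: 0 = up at rest (14 degrees above level), grows as it is pressed down, 0.5 = fully down at its solid stop. A spring holds it up: about 3 N at the roller starts it, about 7 N holds it at the stop; released, it returns to 0 by itself.
- short_lever (a joint): Angle in rad of the lever on the second switch, same housing but with a lever only 36 mm long and an 18 mm roller (top 116 mm above the bench): 0 = up at rest, 0.5 = fully down. To be left alone.
- plunger (a joint): Travel in m of the steel dome plunger (16 mm diameter, tip 122 mm above the bench) on top of the third switch, no lever: 0 = up at rest, 0.010 = fully in. To be left alone. The three switches are bolted down in changing order, centres 0.12 to 0.25 m apart; parts lying among them are under 30 mm high, tall things stand only at the back.

How it is judged:
By the outcome, as a careful person would: the job done as asked, in the order asked, and still so for the second after the job is handed in, with the robot touching nothing.
It also fails if it takes over 26 s, if anything falls off the work surface, if the arm or the gripper's body presses on something with over 40 N, if the wrist force passes 120 N, or if a joint passes its speed limit or range.

## Robot

A 7-joint arm with a two-finger parallel gripper is mounted at the origin on a cart in front of the work surface, level with it; the furniture and walls round the work are solid. World frame = base frame: x ahead of the robot, y to its left, z up, the work surface at z = 0. Lengths are in mm, angles in rad, forces in N, time in s.
With the tool pointing down it reaches from about 400 to 875 mm from the base axis. Payload 4.4 kg.
Tool frame: the origin (TCP) lies on the centre line of the jaws, within the pads' length; the fingertips stand 14 mm ahead of it and the grasp point (between the pads) lies 5 mm behind it; z points along the fingers, x is the direction in which the jaws open and shut, and the axes are right-handed (so a half turn about z gives the same grasp; the last joint's range is limited). The gripper opens to 85 mm and grips with 20 to 120 N. Pads are 22 mm wide; open, the fingers measure 114 mm over their backs; the gripper's body (76 mm by 85 mm) begins 54 mm behind the grasp point. The pads swing forward as they close: fully open they stand 13 mm farther back than shut.
Start: joints at [1.119, 0.628, 0.038, 1.517, -0.027, 0.996, -0.02], TCP at [244.623, -602.227, 245.313] pointing down, gripper open.
Joint ranges: [-3.06, 3.06], [-0.37, 2.12], [-1.25, 1.32], [0.18, 2.47], [-1.1, 4.24], [0.23, 1.98], [-2.94, 2.94]. Speed limits (rad/s): [2.57, 2.57, 3.14, 3.14, 3.14, 3.14, 3.14].

## Interface

Orientations are given as [roll, pitch, yaw] about the fixed x, y, z axes, in that order (R = Rz(yaw) Ry(pitch) Rx(roll)).
In Python, from cell import ctrl gives the robot as it stands.
- The arm moves only by the tool send_rows, never from a script. Its argument "commands" is a list of rows, each a list of 5 numbers: the finger opening in mm, from 0 to 85.4, then the shift along the tool's x, y, z in mm, then the turn about the tool's z in degrees. In form: [[grip, x, y, z, roll], ...]. A call has 1 to 5 rows; each row is the pose to reach, as a shift and turn from the pose measured when the call began, along the tool's axes at that moment; what a row does not reach only later rows make up. A row lasts 1/10 s, in which the tool goes at most 50 mm and 8.59 degrees, less where a joint would pass 70% of its speed; a pose out of reach is approached as far as the arm can. A call with a gripper value outside its range is refused whole. The fingers move at their own pace and stop on an object; the grip force is fixed at half the most. Time passes only in rows, so rows that repeat a pose let the fingers close. It gives the time, the measured TCP pose, the force and the opening at its end, in the units of the state.
- ctrl.read_state(): the state, without advancing time (a new reading comes with each control period).
- ctrl.get_image(name): name is "scene" or "top"; returns the picture (400x640x3 uint8, red, green, blue); there is no depth.
- ctrl.camera_params(name): a dict with "fx", "fy", "cx", "cy" (pixels), "k1" (the pictures are not rectified: a ray, as slopes to the right and down, at radius r is drawn at 1 + k1 r^2 times it, then the intrinsics apply), "cam_to_world" (4x4, takes a point from camera to world coordinates). Camera axes: x right, y down, z forward; pixel columns grow to the right and rows downward; lengths in mm; the calibration is good to about 2 mm. A picture is of the moment at which its call begins. camera_params takes no time and is no camera call.
- ctrl.finish_job(): hands the job in, once; it reports no verdict.
The state is a dict: "clock": time; "qpos": joint angles; "qd": joint speeds; "tau": joint torques, N m; "eef_pos": TCP position; "tool_rot": TCP orientation; "force": force on the tool from outside, world axes, zero at the start; "torque": the same for the moment, N m; "width": finger opening in mm.
Only numpy, scipy, OpenCV 4.12 (cv2) and the standard library are available. Lean on these libraries where they do the work, as an engineer would, in place of code of your own. Each camera call takes 0.05 s, during which the arm holds its last target.

## Working session

There is one attempt and no reset: what is moved stays moved. The work goes in short steps, Python scripts to look and compute and a tool call to move; the robot and the scene stay as the last step left them, time stands still between calls to the robot, and variables do not carry over. Pictures are saved under pics/ and viewed, and the job is handed in when it is done.

Besides the shell and the picture viewer there is one more tool, called after "Request:" by a JSON object that holds its "method" and its "body". send_rows: Moves the arm, as the interface text tells. Its arguments: {"type":"object","properties":{"commands":{"type":"array"}},"required":["commands"]}

```bash
mkdir -p pics
cat > h.py <<'E'
import numpy as np, cv2
from cell import ctrl
def ray(name,u,v):
    p=ctrl.camera_params(name)
    d=np.array([(u-p['cx'])/p['fx'],(v-p['cy'])/p['fy']])
    s=d.copy()
    for _ in range(30): s=d/(1+p['k1']*(s@s))
    T=np.array(p['cam_to_world']); 
    r=T[:3,:3]@np.array([s[0],s[1],1]); return T[:3,3],r/np.linalg.norm(r)
def plane(name,u,v,z):
    o,r=ray(name,u,v); return o+r*(z-o[2])/r[2]
def two(a,b):
    o1,r1=ray('top',*a);o2,r2=ray('scene',*b)
    A=np.stack([r1,-r2],1);t=np.linalg.lstsq(A,o2-o1,rcond=None)[0]
    p,q=o1+t[0]*r1,o2+t[1]*r2; return (p+q)/2,np.linalg.norm(p-q)
def proj(name,P):
    p=ctrl.camera_params(name);T=np.linalg.inv(np.array(p['cam_to_world']))
    c=T[:3,:3]@np.array(P)+T[:3,3];s=c[:2]/c[2];s=s*(1+p['k1']*(s@s))
    return s*[p['fx'],p['fy']]+[p['cx'],p['cy']]
E
python3 - <<'E'
from h import *
for n in('top','scene'):
    im=ctrl.get_image(n);cv2.imwrite(f'pics/{n}0.png',im[:,:,::-1])
    print(n,ctrl.camera_params(n))
print(ctrl.read_state())
E
```

```text
top {'fx': 442.21110954998034, 'fy': 442.21110954998034, 'cx': 325.1033367241202, 'cy': 195.71917759664186, 'k1': -0.09577158723548404, 'cam_to_world': array([[ 1.33887831e-02, -9.97402929e-01,  7.07681917e-02,
         5.57247956e+02],
       [-9.99795780e-01, -1.22822466e-02,  1.60481718e-02,
        -1.69277305e+01],
       [-1.51373012e-02, -7.09686050e-02, -9.97363685e-01,
         9.77635922e+02],
       [ 0.00000000e+00,  0.00000000e+00,  0.00000000e+00,
         1.00000000e+00]])}
scene {'fx': 362.039865204604, 'fy': 362.039865204604, 'cx': 322.18791648615786, 'cy': 199.0726749697392, 'k1': -0.07385950061995476, 'cam_to_world': array([[-2.15364536e-01, -8.51598384e-01,  4.77910357e-01,
         2.36213523e+02],
       [-9.76503091e-01,  1.91681854e-01, -9.84874626e-02,
         8.83632623e+01],
       [-7.73497933e-03, -4.87891648e-01, -8.72869927e-01,
         8.87726534e+02],
       [ 0.00000000e+00,  0.00000000e+00,  0.00000000e+00,
         1.00000000e+00]])}
{'clock': 0.1, 'qpos': array([ 1.11919162,  0.62925405,  0.03840232,  1.51824171, -0.02702249,
        0.99628285, -0.01999792]), 'qd': array([ 0.0005672 , -0.00390358,  0.00055379, -0.00136022, -0.00046713,
       -0.00063777,  0.00166734]), 'tau': array([ 2.38928900e-03, -5.64533329e+01,  1.23013727e+00, -1.93972385e+01,
        1.12789683e-02,  5.43588380e-03, -7.84746049e-06]), 'eef_pos': array([ 244.46142459, -601.71971824,  244.48836991]), 'tool_rot': array([-3.14156492e+00,  1.67000962e-03, -1.18496683e+00]), 'force': array([ 0.6103087 ,  0.147314  , -0.21976912]), 'torque': array([ 0.04183744,  0.02480506, -0.01534022]), 'width': 85.48366086980081}
```

View pics/top0.png

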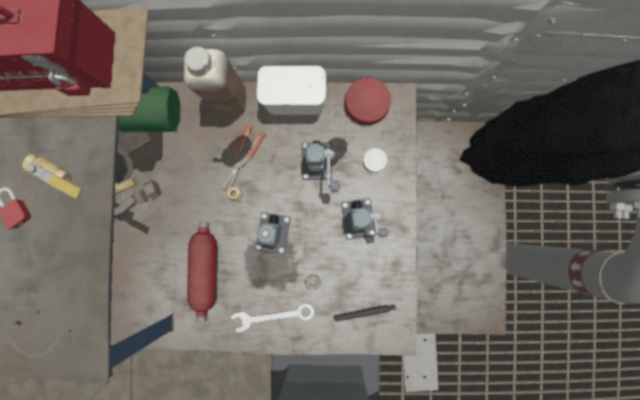

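View pics/scene0.png

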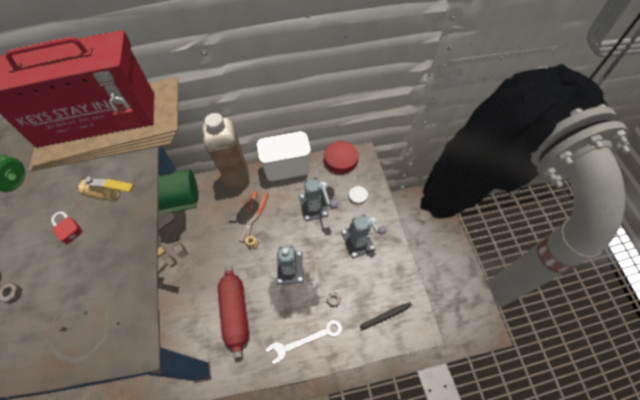

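Run:
```python
import cv2
a=cv2.imread('pics/top0.png')[130:270,245:405];b=cv2.imread('pics/scene0.png')[165:285,265:405]
cv2.imwrite('pics/top0z.png',cv2.resize(a,None,fx=4.2,fy=4.2,interpolation=2))
cv2.imwrite('pics/scene0z.png',cv2.resize(b,None,fx=4.8,fy=4.8,interpolation=2))
```

```text
(no output)
```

View pics/top0z.png

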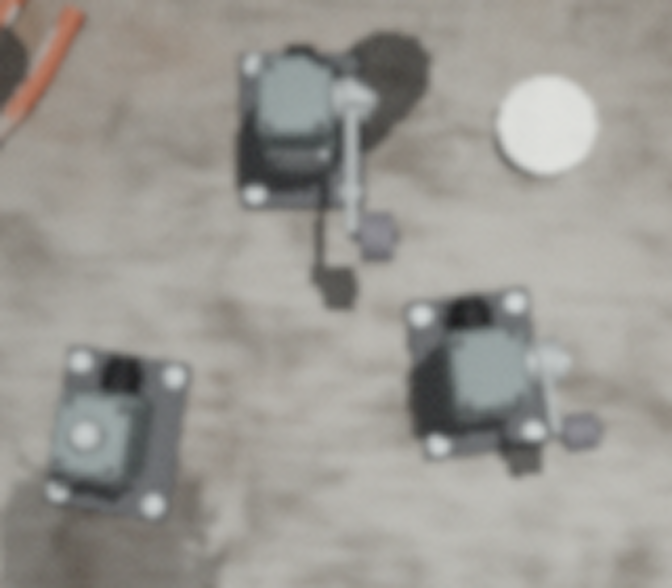

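View pics/scene0z.png

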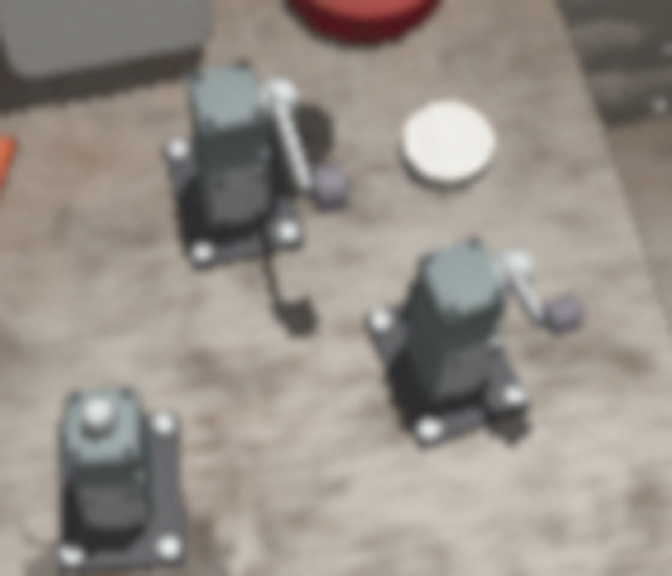

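The crops show the long lever is on the rear switch, with its roller at top (335.0,186.2) and scene (333.8,203.8). The short lever is front right, with its roller at top about (383,233). The plunger is front left, with its dome at about (265,234).

Run:
```python
from h import *
def blob(n,box):
    im=cv2.imread(f'pics/{n}0.png').astype(int);x0,y0,x1,y1=box;c=im[y0:y1,x0:x1]
    b,g,r=c[...,0],c[...,1],c[...,2]
    m=((b-g>3)&(r-g>2)).astype(np.uint8)
    k,l,s,ce=cv2.connectedComponentsWithStats(m);i=1+np.argmax(s[1:,4]);print(n,s[i],ce[i]+[x0,y0]);return ce[i]+[x0,y0]
L=blob('top',(325,175,345,200)),blob('scene',(325,192,345,215))
S=blob('top',(372,222,395,243)),blob('scene',(370,220,392,240))
print('long',two(*L),plane('top',*L[0],115),plane('scene',*L[1],115)); print('short',two(*S),plane('top',*S[0],107))
z=lambda x,y:(245+x/4.2,130+y/4.2)
zs=lambda x,y:(265+x/4.8,165+y/4.8)
print('longpivot',two(z(352,97),zs(281,93)),plane('top',*z(352,97),98))
print('shortpivot',plane('top',*z(550,360),98))
print('plunger',two(z(85,435),zs(99,415)))
print('headlong',plane('top',*z(297,95),114), 'short',plane('top',*z(488,370),114))
print('bottle',two((198,58),(215,121)),'lid',two((292,80),(285,145)), 'red',two((369,95),(342,153)))
s=ctrl.read_state();print(s['eef_pos'],s['tool_rot'])
```

```text
Traceback (most recent call last):
ValueError: attempt to get argmax of an empty sequence
```

```bash
cat > m.py <<'E'
from h import *
def blob(n,box):
    im=cv2.imread(f'pics/{n}0.png').astype(int);x0,y0,x1,y1=box;c=im[y0:y1,x0:x1]
    b,g,r=c[...,0],c[...,1],c[...,2]
    d=(b-r)  # background brownish: negative
    m=((b-g>=0)&(r-g>=0)).astype(np.uint8)
    k,l,s,ce=cv2.connectedComponentsWithStats(m);i=1+np.argmax(s[1:,4]) if k>1 else 0;print(n,s[i],ce[i]+[x0,y0],c[c.shape[0]//2,c.shape[1]//2]);return ce[i]+[x0,y0]
L=blob('top',(325,175,345,200)),blob('scene',(325,192,345,215))
S=blob('top',(372,222,395,243)),blob('scene',(370,220,392,240))
print('long',two(*L),plane('top',*L[0],115),plane('scene',*L[1],115)); print('short',two(*S),plane('top',*S[0],107))
z=lambda x,y:(245+x/4.2,130+y/4.2)
zs=lambda x,y:(265+x/4.8,165+y/4.8)
print('long eye',two(z(378,236),zs(330,186)))
print('longpivot',two(z(352,97),zs(281,93)),plane('top',*z(352,97),98))
print('shortpivot',plane('top',*z(550,360),98))
print('plunger',two(z(85,435),zs(99,415)))
print('headlong',plane('top',*z(297,95),114), 'short',plane('top',*z(488,370),114))
print('bottle',two((198,58),(215,121)),'lid',two((292,80),(285,145)), 'red',two((369,95),(342,153)))
s=ctrl.read_state();print(s['eef_pos'],s['tool_rot'])
E
python3 m.py
```

```text
top [ 5  6  9 11 84] [334.22619048 185.77380952] [143 137 137]
scene [ 4  7  9 10 68] [332.92647059 203.16176471] [147 139 144]
top [ 7  7  9  8 60] [382.95 232.45] [148 142 143]
scene [ 8  7  8  7 47] [381.65957447 229.95744681] [142 134 138]
long (array([637.31942523, -20.52734061, 124.70707118]), np.float64(0.17906813702638347)) [638.20289555 -20.65451216 115.        ] [642.45107034 -21.8266259  115.        ]
short (array([ 548.20304745, -116.61474613,  114.67536131]), np.float64(0.1121597498854984)) [ 548.14179246 -117.4477833   107.        ]
long eye (array([636.69509095, -22.24815   , 122.21219175]), np.float64(0.23687507230157365))
longpivot (array([703.15833658, -10.51856252, 110.01991944]), np.float64(2.8137605026949006)) [705.62759556  -9.07276584  98.        ]
shortpivot [ 581.07039115 -104.3730719    98.        ]
plunger (array([542.86841287, 111.74146204, 119.56109243]), np.float64(0.9130631863846558))
headlong [703.60233097  16.64922069 114.        ] short [575.6445673  -74.00590196 114.        ]
bottle (array([844.04039812, 216.15761244, 250.16060576]), np.float64(2.3363142107249786)) lid (array([853.95207502,  64.96159871, 102.82324164]), np.float64(5.900316402858764)) red (array([848.04035158, -97.3576625 ,  25.06542941]), np.float64(4.068559843058286))
[ 244.46142459 -601.71971824  244.48836991] [-3.14156492e+00  1.67000962e-03 -1.18496683e+00]
```

Request:
{"method": "send_rows", "body": {"commands": [[0,-25,-37.4,0,0],[0,-50,-75,0,0],[0,-75,-112,0,0],[0,-100,-150,0,0],[0,-125,-187,0,0]]}}

```text
clock: 0.6
eef_pos: [371.4, -413.7, 244.4]
tool_rot: [-3.142, 0.002, -1.185]
force: [0.7, -0.5, 0.1]
width: 12.3
```

Request:
{"method": "send_rows", "body": {"commands": [[0,-26,-39,0,0],[0,-52,-78,0,0],[0,-78,-117,0,0],[0,-104,-156,0,0],[0,-130,-195,0,0]]}}

```text
clock: 1.1
eef_pos: [503.7, -218.1, 244.5]
tool_rot: [3.141, 0.003, -1.185]
force: [1.6, -1.0, 0.2]
width: 0.0
```

Request:
{"method": "send_rows", "body": {"commands": [[0,-26,-39,0,0],[0,-52,-78,0,0],[0,-78,-117,0,0],[0,-104,-156,0,0],[0,-130,-195,0,0]]}}

```text
clock: 1.6
eef_pos: [636.0, -22.6, 244.4]
tool_rot: [3.14, 0.003, -1.185]
force: [0.7, -1.3, -0.1]
width: 0.2
```

```bash
cat > w.py <<'E'
from h import *
import sys
from scipy.spatial.transform import Rotation as R
s=ctrl.read_state();t=np.array(eval(sys.argv[1]))
print(s['clock'],s['eef_pos'],s['force'],s['width'],'shift',R.from_euler('xyz',s['tool_rot']).inv().apply(t-s['eef_pos']))
E
python3 w.py "[636,-24,170]"
```

```text
1.6 [636.04939903 -22.59398268 244.42145962] [ 0.65680978 -1.25554552 -0.0604947 ] 0.15440957163342417 shift [ 1.48482155  0.48774211 74.41834713]
```

Request:
{"method": "send_rows", "body": {"commands": [[0,1.5,0.5,30,0],[0,1.5,0.5,60,0],[0,1.5,0.5,80,0],[0,1.5,0.5,90,0],[0,1.5,0.5,90,0]]}}

```text
clock: 2.1
eef_pos: [634.9, -24.0, 152.8]
tool_rot: [3.137, 0.004, -1.185]
force: [0.5, 0.1, 0.3]
width: -0.3
```

```bash
python3 - <<'E'
from h import *
b=ctrl.get_image('scene')[165:285,265:405,::-1];a=ctrl.get_image('top')[130:270,245:405,::-1]
b=cv2.resize(b,(400,343),interpolation=2);a=cv2.resize(a,(400,350),interpolation=2)[:343]
cv2.imwrite('pics/c1.png',np.hstack([a,b]))
E
python3 w.py "[636,-24,100]"
```

```text
2.2 [636.52641308 -24.10329955 155.10403892] [ 0.12104287 -1.12198927 -0.18560199] -0.36158155707174244 shift [-0.16973265  0.44187347 55.1046171 ]
```

View pics/c1.png

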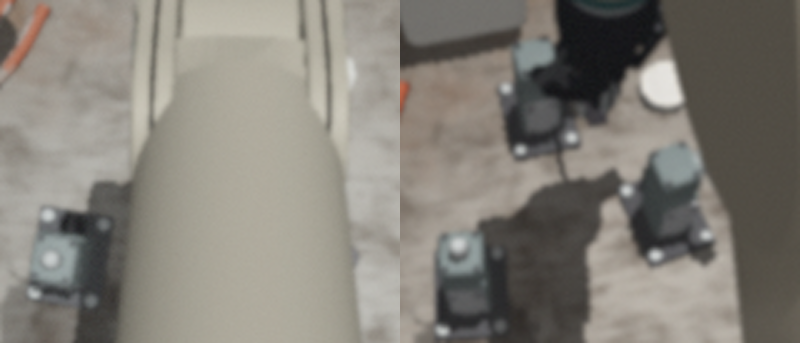

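The gripper is above the roller, which it hides from both cameras, and it is clear of the other two switches. I'll press down in steps and watch the force.

Request:
{"method": "send_rows", "body": {"commands": [[0,0,0,6,0],[0,0,0,12,0],[0,0,0,18,0],[0,0,0,24,0],[0,0,0,24,0]]}}

```text
clock: 2.7
eef_pos: [635.0, -24.2, 130.2]
tool_rot: [3.138, 0.003, -1.185]
force: [-5.0, -0.4, 6.2]
width: 0.2
```

Request:
{"method": "send_rows", "body": {"commands": [[0,1.3,-3.3,0,0],[0,2.6,-6.5,0,0],[0,2.6,-6.5,0,0]]}}

```text
clock: 3.0
eef_pos: [642.1, -24.1, 130.5]
tool_rot: [3.138, 0.004, -1.185]
force: [-3.5, 1.3, 4.3]
width: -0.1
```

```bash
python3 w.py "[643,-24,105]";python3 -c "
from h import *
for i in range(1):
  s=ctrl.read_state();print(s['force'],s['torque'])"
```

```text
3.0 [642.12964064 -24.11037475 130.48227119] [-3.50594487  1.26624307  4.32080656] -0.11065165349232679 shift [ 0.31498364 -0.93401853 25.47830935]
[-3.50594487  1.26624307  4.32080656] [ 0.01186345  0.78027979 -0.0731729 ]
```

Request:
{"method": "send_rows", "body": {"commands": [[0,-1,2,6,0],[0,-1,2,12,0],[0,-1,2,18,0],[0,-1,2,18,0],[0,-1,2,18,0]]}}

```text
clock: 3.5
eef_pos: [640.0, -24.1, 112.9]
tool_rot: [3.138, 0.003, -1.185]
force: [-3.6, -0.5, 6.7]
width: -0.1
```

Request:
{"method": "send_rows", "body": {"commands": [[0,0,0,3,0],[0,0,0,5,0],[0,0,0,5,0]]}}

```text
clock: 3.8
eef_pos: [640.1, -24.1, 108.3]
tool_rot: [3.139, 0.003, -1.186]
force: [-4.3, 0.4, 6.7]
width: -0.3
```

Request:
{"method": "send_rows", "body": {"commands": [[0,0,0,2,0],[0,0,0,3,0],[0,0,0,3,0]]}}

```text
clock: 4.1
eef_pos: [640.2, -24.1, 106.5]
tool_rot: [3.139, 0.003, -1.186]
force: [-5.0, -0.7, 8.5]
width: -0.1
```

Request:
{"method": "send_rows", "body": {"commands": [[0,0,0,2,0],[0,0,0,3,0],[0,0,0,3,0]]}}

```text
clock: 4.4
eef_pos: [640.3, -24.1, 106.0]
tool_rot: [3.14, 0.003, -1.186]
force: [-8.0, 0.4, 18.5]
width: 0.3
```

The tool is at the stop: TCP z stalled at 106, as predicted, and the force jumped. I'll hold there, then release.

Request:
{"method": "send_rows", "body": {"commands": [[0,0,0,3,0],[0,0,0,3,0],[0,0,0,3,0],[0,0,0,3,0],[0,0,0,3,0]]}}

```text
clock: 4.9
eef_pos: [640.3, -24.2, 105.9]
tool_rot: [3.14, 0.003, -1.186]
force: [-8.5, -0.1, 20.1]
width: 0.1
```

Request:
{"method": "send_rows", "body": {"commands": [[0,0,0,3,0],[0,0,0,3,0],[0,0,0,3,0],[0,0,0,3,0],[0,0,0,3,0]]}}

```text
clock: 5.4
eef_pos: [640.3, -24.1, 105.9]
tool_rot: [3.141, 0.002, -1.186]
force: [-9.5, -0.4, 21.4]
width: 0.1
```

Request:
{"method": "send_rows", "body": {"commands": [[0,0,0,-8,0],[0,0,0,-18,0],[0,0,0,-28,0],[0,0,0,-38,0],[0,0,0,-50,0]]}}

```text
clock: 5.9
eef_pos: [640.0, -24.2, 156.0]
tool_rot: [3.14, 0.003, -1.186]
force: [1.3, 0.2, -0.8]
width: -0.1
```

Request:
{"method": "send_rows", "body": {"commands": [[0,0,0,-30,0],[0,0,0,-60,0],[0,0,0,-90,0],[0,0,0,-90,0]]}}

```text
clock: 6.3
eef_pos: [642.6, -24.6, 250.6]
tool_rot: [-3.136, -0.0, -1.186]
force: [0.4, -0.4, 0.4]
width: -0.3
```

Request:
{"method": "send_rows", "body": {"commands": [[0,26,39,0,0],[0,52,78,0,0],[0,78,117,0,0],[0,104,156,0,0],[0,130,195,0,0]]}}

```text
clock: 6.8
eef_pos: [508.8, -219.4, 249.1]
tool_rot: [-3.137, 0.001, -1.186]
force: [0.4, -0.8, 0.4]
width: 0.3
```

Request:
{"method": "send_rows", "body": {"commands": [[0,26,39,0,0],[0,52,78,0,0],[0,78,117,0,0],[0,104,156,0,0],[0,104,156,0,0]]}}

```text
clock: 7.3
eef_pos: [396.8, -381.1, 247.9]
tool_rot: [3.141, -0.001, -1.198]
force: [-0.1, -0.3, 0.6]
width: 0.1
```

Run:
```python
from h import *
b=ctrl.get_image('scene')[165:285,265:405,::-1];a=ctrl.get_image('top')[130:270,245:405,::-1]
b=cv2.resize(b,(400,343),interpolation=2);a=cv2.resize(a,(400,350),interpolation=2)[:343]
a0=cv2.resize(cv2.imread('pics/top0.png')[130:270,245:405],(400,350),interpolation=2)[:257]
cv2.imwrite('pics/c2.png',np.hstack([a,b]))
print(ctrl.read_state()['clock'],ctrl.read_state()['force'])
```

```text
7.4 [0.68769602 0.66858927 0.31368397]
```

View pics/c2.png

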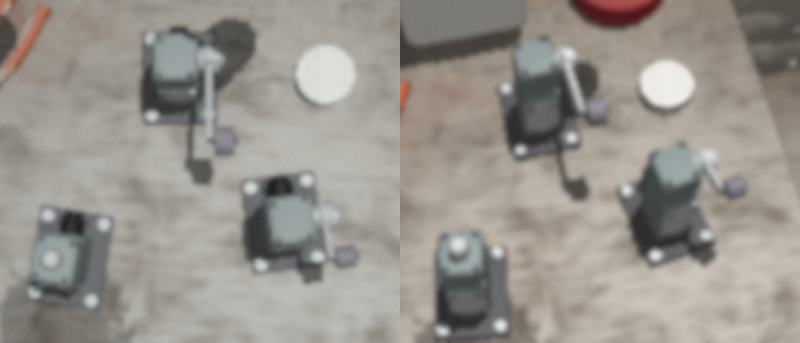

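The long-lever roller is back at its starting position in both views: crop (224,140) is top pixel (334.6,186), and crop (596,111) is scene pixel (333.6,204). The other two switches are unchanged.

```bash
python3 -c "
from h import *
print(ctrl.finish_job())"
```

```text
the job is handed in; nothing more can be done
None
```

I pressed the long-lever roller down to its stop with the closed fingertips, held it there for about 1.2 s, then let it spring back up and moved the arm away. The job was handed in at about 7.4 s.

- **Press:** the tool stopped at TCP z 106 mm, the expected depth for 35 mm of travel. The vertical force rose from about 7–8.5 N to about 21 N there, which confirms the solid stop.
- **Sideways force:** I saw 4–9 N along x while pressing, probably roller friction. After the first partial press I moved the tool 7 mm toward the pivot as a precaution, but the sideways force stayed and the roller did not slip.
- **Last pictures:** the roller is back at its starting pixel positions in both views to within about 1 px. The short lever and the plunger look unchanged, nothing else moved, and the tool is free with the force reading near zero.
- **Not seen directly:** the gripper hid the roller during the press, so the full press is judged from depth and force, not from a picture.

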